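Put the deep sockets back in their blocks

TASK

Put away the four tall sockets: stand each one upright, mouth up, in the wooden block bored for it, all the way down on the floor of the hole - the slimmest socket in the narrowest hole, the next in the next wider, and so on to the thickest in the widest. Leave the two short sockets standing where they are.

Things in the scene. Friction and masses are not known exactly. Their poses are not given: they have to be found in the camera images.
- deep22: slimmest tall (deep) socket, a chromed steel cylinder 22 mm in diameter and 80 mm tall, standing upright and loose on the bench, with a dark six-sided mouth in its top and a thin dark band low on its side; about 160 g. Origin: centre of its underside; z points up along its axis to the mouth.
- deep31: second slimmest tall (deep) socket, a chromed steel cylinder 31 mm in diameter and 80 mm tall, standing upright and loose on the bench, with a dark six-sided mouth in its top and a thin dark band low on its side; about 260 g. Origin: centre of its underside; z points up along its axis to the mouth.
- deep40: second thickest tall (deep) socket, a chromed steel cylinder 40 mm in diameter and 80 mm tall, standing upright and loose on the bench, with a dark six-sided mouth in its top and a thin dark band low on its side; about 380 g. Origin: centre of its underside; z points up along its axis to the mouth.
- deep49: thickest tall (deep) socket, a chromed steel cylinder 49 mm in diameter and 80 mm tall, standing upright and loose on the bench, with a dark six-sided mouth in its top and a thin dark band low on its side; about 520 g. Origin: centre of its underside; z points up along its axis to the mouth.
- block22: pale wooden block 80 x 80 x 30 mm, fixed to the bench; round hole 34 mm in diameter (narrowest of 34, 43, 52, 61) in the middle of its top, 20 mm deep, mouth bevelled 3 mm wider all round, black liner on the hole's floor 10 mm above the bench. Home of the 22 mm tall socket. Origin: centre of the block's underside, on the hole's axis; z up, x and y along its sides.
- block31: pale wooden block 80 x 80 x 30 mm, fixed to the bench; round hole 43 mm in diameter (second narrowest of 34, 43, 52, 61) in the middle of its top, 20 mm deep, mouth bevelled 3 mm wider all round, black liner on the hole's floor 10 mm above the bench. Home of the 31 mm tall socket. Origin: centre of the block's underside, on the hole's axis; z up, x and y along its sides.
- block40: pale wooden block 80 x 80 x 30 mm, fixed to the bench; round hole 52 mm in diameter (second widest of 34, 43, 52, 61) in the middle of its top, 20 mm deep, mouth bevelled 3 mm wider all round, black liner on the hole's floor 10 mm above the bench. Home of the 40 mm tall socket. Origin: centre of the block's underside, on the hole's axis; z up, x and y along its sides.
- block49: pale wooden block 80 x 80 x 30 mm, fixed to the bench; round hole 61 mm in diameter (widest of 34, 43, 52, 61) in the middle of its top, 20 mm deep, mouth bevelled 3 mm wider all round, black liner on the hole's floor 10 mm above the bench. Home of the 49 mm tall socket. Origin: centre of the block's underside, on the hole's axis; z up, x and y along its sides.
- short31: short socket, a chromed steel cylinder 31 mm in diameter and only 36 mm tall, standing upright and loose on the bench among the tall ones; not to be moved. Origin: centre of its underside, z up.
- short40: short socket, a chromed steel cylinder 40 mm in diameter and only 36 mm tall, standing upright and loose on the bench among the tall ones; not to be moved. Origin: centre of its underside, z up.
Mind the look-alikes: they are no part of the job. Leave any orange or red look-alike of the block22 alone. What is shaped like the block49 but pink is not meant.

How it is judged:
By the outcome, as a careful person would: the job done as asked, in the order asked, and still so for the second after the job is handed in, with the robot touching nothing.
It also fails if it takes over 112 s, if anything falls off the work surface, if the arm or the gripper's body presses on something with over 40 N, if the wrist force passes 120 N, or if a joint passes its speed limit or range.

ROBOT

A 6-joint arm with a two-finger parallel gripper is mounted at the origin on the work surface. World frame = base frame: x ahead of the robot, y to its left, z up, the work surface at z = 0. Lengths are in m, angles in rad, forces in N, time in s.
With the tool pointing down it reaches from about 0.35 to 0.85 m from the base axis. Payload 8.1 kg.
Tool frame: the origin (TCP) lies at the very end of the fingers, on their centre line; the grasp point (between the pads) lies 19 mm behind it; z points along the fingers, y is the line along which they close (so a half turn about z gives the same grasp; the last joint's range is limited). The gripper opens to 93 mm and grips with 3 to 60 N. Pads are 15 mm wide; open, the fingers measure 128 mm over their backs; the gripper's body (75 mm by 188 mm) begins 65 mm behind the grasp point.
Start: joints at [-1.367, 0.13, 1.488, -0, 1.523, -0.085], TCP at [0.171, -0.575, 0.219] pointing down, gripper open.
Joint ranges: [-2.96, 2.96], [-0.89, 2.26], [0.02, 2.5], [-1.34, 4.48], [0, 2.73], [-2.66, 2.66]. Speed limits (rad/s): [2.39, 2.39, 2.79, 3.14, 3.14, 3.14].

INTERFACE

Orientations are given as a rotation vector (axis times angle).
In Python, from plant import monitor, eyes, ticket gives the robot as it stands.
- The arm moves only by the tool arm_command, never from a script. Its argument "deltas" is a list that holds one entry, the list of rows, each a list of 6 numbers: the shift along the world's x, y, z in cm, then the turn, a rotation vector about the world's x, y, z in degrees. In form: [[[tx, ty, tz, rx, ry, rz], ...]]. A call has 1 to 12 rows; each row shifts and turns the commanded pose from where the row before left it; what a row does not reach is not made up. A row lasts 1/12 s, in which the tool goes at most 41.7 mm and 7.16 degrees, less where a joint would pass 70% of its speed; a pose out of reach is approached as far as the arm can. A call is refused whole if a number of a shift passes 4.17 or a number of a turn 7.16, either way. A call with a gripper value outside its range is refused whole. "gripper" is the opening, from -1 (shut) to 1 (fully open), set as the call begins (left out, the last holds). The fingers move at their own pace and stop on an object; "squeeze" is the grip in N (left out, the last holds). Time passes only in rows, so rows that do not move let the fingers close. It gives the time, the measured TCP pose, the force, the opening and the grip force at its end, in the units of the state.
- monitor.read_state(): the state, without advancing time (a new reading comes with each control period).
- eyes.read_camera(name): name is "scene" or "top" or "wrist"; returns the picture (420x560x3 uint8, blue, green, red); there is no depth.
- eyes.camera_model(name): a dict with "fx", "fy", "cx", "cy" (pixels), "k1" (the pictures are not rectified: a ray, as slopes to the right and down, at radius r is drawn at 1 + k1 r^2 times it, then the intrinsics apply), "rvec" (rotation vector, rad) and "tvec" (3), from world to camera coordinates, as OpenCV has them. Camera axes: x right, y down, z forward; pixel columns grow to the right and rows downward; lengths in m; the calibration is good to about 2 mm. A picture is of the moment at which its call begins: read the wrist's pose just before it. camera_model takes no time and is no camera call; for the wrist camera it gives the pose at the moment of the call.
- ticket.close_job(): hands the job in; it is judged then, once.
The state is a dict: "t": time; "q": joint angles; "dq": joint speeds; "joint_torque": joint torques, N m; "tool_pos": TCP position; "orientation": TCP orientation; "force": force on the tool from outside, world axes, zero at the start; "wrist_torque": the same for the moment, N m; "opening": finger opening in m; "gripper_force": force on a finger pad.
Only numpy, scipy, OpenCV 4.12 (cv2) and the standard library are available. Lean on these libraries where they do the work, as an engineer would, in place of code of your own. Each camera call takes 0.05 s, during which the arm holds its last target. There are 200 camera calls.

## Working session

There is one attempt and no reset: what is moved stays moved. The work goes in short steps, Python scripts to look and compute and a tool call to move; the robot and the scene stay as the last step left them, time stands still between calls to the robot, and variables do not carry over. Pictures are saved under pics/ and viewed, at most 14 in all, crops included, and the job is handed in when it is done.

Besides the shell and the picture viewer there is one more tool, called after "Request:" as name(argument=value, ...), one argument or row to a line, values as JSON. arm_command: Moves the arm, as the interface text tells. Its arguments: {"type":"object","properties":{"deltas":{"type":"array"},"gripper":{"type":"number"},"squeeze":{"type":"number"}},"required":["deltas"]}

```bash
mkdir -p pics
python3 - <<'E'
from plant import monitor, eyes
import cv2
s=monitor.read_state();print(s)
for n in("top","scene"):
    cv2.imwrite(f"pics/{n}0.png",eyes.read_camera(n));print(eyes.camera_model(n))
E
```

```text
{'t': 0.0, 'q': array([-1.36741219e+00,  1.31147837e-01,  1.48929464e+00,  1.09014228e-06,
        1.52299965e+00, -8.53778231e-02]), 'dq': array([ 0.00022753, -0.000783  ,  0.00027043, -0.00123084, -0.00089188,
        0.00021896]), 'joint_torque': array([ 1.02317947e-03, -5.59841323e+01, -4.91760564e+01,  7.69307208e-02,
        3.58342601e-02, -2.42399619e-04]), 'tool_pos': array([ 0.17077675, -0.57457967,  0.21758698]), 'orientation': array([-3.10707778e+00, -4.51746237e-01,  1.69506630e-04]), 'force': array([ 0.05549918,  0.13361712, -1.1943223 ]), 'wrist_torque': array([-0.02018889,  0.06797976, -0.02574089]), 'gripper_force': 0.0, 'opening': 0.09275699682987894}
{'fx': 491.52934680127004, 'fy': 491.52934680127004, 'cx': 279.9795599331414, 'cy': 208.0610791685533, 'k1': -0.17894301476760618, 'rvec': array([ 2.18865921, -2.14499111,  0.11378912]), 'tvec': array([-0.00885506,  0.58220493,  1.25049262])}
{'fx': 537.8455549656194, 'fy': 537.8455549656194, 'cx': 284.08765768361934, 'cy': 207.0197304623046, 'k1': 0.049075126526473514, 'rvec': array([ 2.16757383,  1.18660999, -0.45868181]), 'tvec': array([-0.31513364, -0.35450524,  1.62672512])}
```

View pics/top0.png

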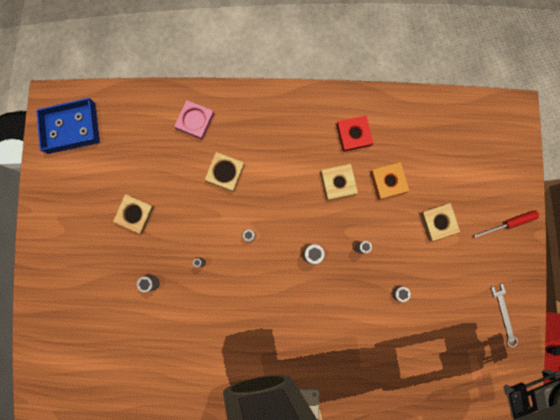

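View pics/scene0.png

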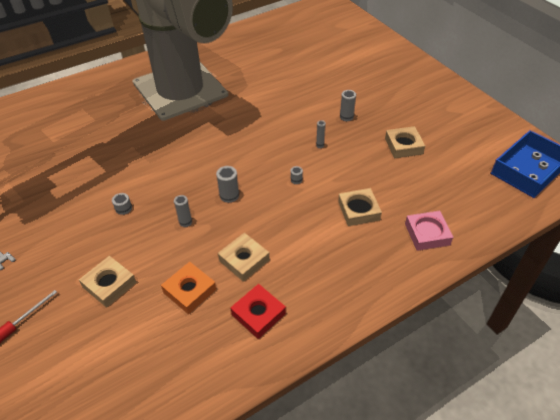

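The top picture shows the sockets at (147,284), (198,263), (248,235, short), (314,254), (365,247) and (402,294, short). The pale blocks are at (133,214), (224,171), (339,182) and (441,222). I'll enlarge both halves.

Run:
```python
import cv2
im=cv2.imread("pics/top0.png")
for i,(x0,y0) in enumerate([(100,145),(290,145)]):
    c=cv2.resize(im[y0:y0+165,x0:x0+190],None,fx=3.6,fy=3.6,interpolation=cv2.INTER_CUBIC)
    for k in range(0,190,10):
        cv2.line(c,(int(k*3.6),0),(int(k*3.6),9 if k%50 else 20),(255,255,255),1)
        cv2.line(c,(0,int(k*3.6)),(9,int(k*3.6)),(255,255,255),1)
        if k%20==0:
            cv2.putText(c,str(x0+k),(int(k*3.6),20),0,.4,(255,255,255)); cv2.putText(c,str(y0+k),(10,int(k*3.6)+4),0,.4,(255,255,255))
    cv2.imwrite(f"pics/c{i}.png",c)
```

```text
(no output)
```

View pics/c0.png

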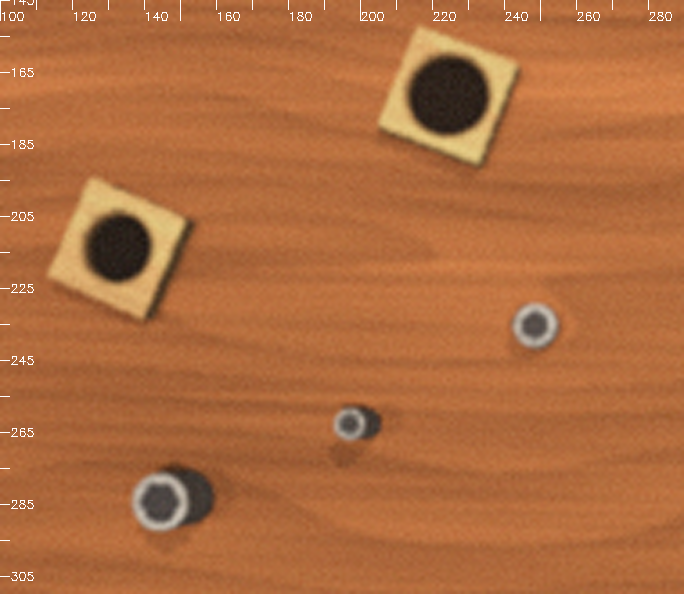

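View pics/c1.png

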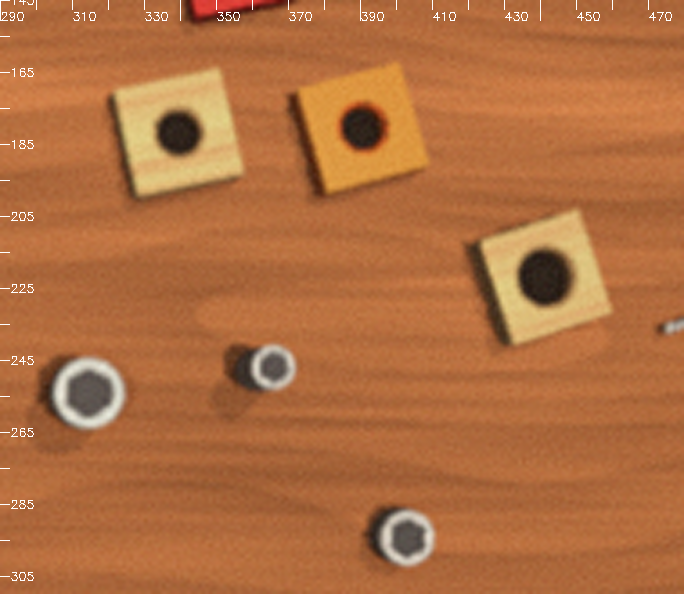

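Crop 0 (crop pixels) shows deep40's top at (160,501), deep22's at (349,424), short31 at (535,326), the block49 hole at (449,95) and the block40 hole at (118,247). Crop 1 shows deep49 at (88,393), deep31 at (273,367), short40 at (406,537), the block22 hole at (179,132) and the block31 hole at (545,277).

```bash
cat > h.py <<'E'
import numpy as np, cv2
from plant import eyes
def back(cam,uv,z):
    m=eyes.camera_model(cam) if isinstance(cam,str) else cam
    d=(np.array(uv,float)-[m['cx'],m['cy']])/[m['fx'],m['fy']]
    s=d.copy()
    for _ in range(30): s=d/(1+m['k1']*(s@s))
    R=cv2.Rodrigues(m['rvec'])[0]; c=-R.T@m['tvec']; r=R.T@np.append(s,1)
    return c+r*(z-c[2])/r[2]
E
python3 - <<'E'
from h import *
P=dict(deep40=(0,160,501,57,.08),deep22=(0,349,424,32,.08),short31=(0,535,326,45,.036),block49=(0,449,95,81,.03),block40=(0,118,247,68,.03),
deep49=(1,88,393,72,.08),deep31=(1,273,367,44,.08),short40=(1,406,537,56,.036),block22=(1,179,132,44,.03),block31=(1,545,277,56,.03))
for k,(c,u,v,d,z) in P.items():
    o=np.array([100+190*c,145])
    f=lambda a,b:back("top",o+(np.array([a,b])+.5)/3.6-.5,z)
    p=f(u,v);print(k,p.round(4),"diam",round(1e3*np.linalg.norm(f(u+d/2,v)-f(u-d/2,v)),1),"reach",round(np.hypot(*p[:2]),3))
from plant import monitor
s=monitor.read_state();R=cv2.Rodrigues(s['orientation'])[0];print(R.round(3))
E
```

```text
deep40 [0.3789 0.3402 0.08  ] diam 40.9 reach 0.509
deep22 [0.4365 0.2081 0.08  ] diam 22.4 reach 0.484
short31 [0.5096 0.0834 0.036 ] diam 32.3 reach 0.516
block49 [0.6776 0.1515 0.03  ] diam 59.6 reach 0.694
block40 [0.5606 0.3934 0.03  ] diam 51.8 reach 0.685
deep49 [ 0.4644 -0.0843  0.08  ] diam 49.8 reach 0.472
deep31 [ 0.4845 -0.213   0.08  ] diam 30.9 reach 0.529
short40 [ 0.3646 -0.319   0.036 ] diam 41.3 reach 0.484
block22 [ 0.6563 -0.1519  0.03  ] diam 32.3 reach 0.674
block31 [ 0.5549 -0.4252  0.03  ] diam 43.1 reach 0.699
[[ 0.959  0.285 -0.   ]
 [ 0.285 -0.959  0.002]
 [ 0.    -0.002 -1.   ]]
```

Request:
arm_command(
  deltas=[
    [[2.1,3.1,0,0,0,0],[2.1,3.1,0,0,0,0],[2.1,3.1,0,0,0,0],[2.1,3.1,0,0,0,0],[2.1,3.1,0,0,0,0],[2.1,3.1,0,0,0,0],[2.1,3.1,0,0,0,0],[2.1,3.1,0,0,0,0],[2.1,3.1,0,0,0,0],[2.1,3.1,0,0,0,0],[2.1,3.1,0,0,0,0],[2.1,3.1,0,0,0,0]],
  ],
  gripper=1,
)

```text
t: 1.1
tool_pos: [0.4234, -0.2013, 0.2184]
orientation: [-3.109, -0.452, 0.0]
force: [0.5, -1.2, 0.0]
opening: 0.0928
gripper_force: 0.0
```

Request:
arm_command(
  deltas=[
    [[0.1,3.7,0,0,0,0],[0.1,3.7,0,0,0,0],[0.1,3.7,0,0,0,0],[0.1,3.7,0,0,0,0],[0.1,3.7,0,0,0,0],[0.1,3.7,0,0,0,0],[0.1,3.7,0,0,0,0],[0.1,3.7,0,0,0,0],[0.1,3.7,0,0,0,0],[0.1,3.7,0,0,0,0],[0.1,3.7,0,0,0,0],[0,0,0,0,0,0]],
  ],
)

```text
t: 2.1
tool_pos: [0.4328, 0.2093, 0.2182]
orientation: [-3.105, -0.459, 0.001]
force: [0.3, -0.4, 0.4]
opening: 0.0931
gripper_force: 0.0
```

Run:
```python
from h import *
from plant import monitor
s=monitor.read_state();m=eyes.camera_model("wrist");cv2.imwrite("pics/w0.png",eyes.read_camera("wrist"))
R=cv2.Rodrigues(m['rvec'])[0];print(s['t'],s['tool_pos'],s['q'],R,-R.T@m['tvec'])
for p in([.4365,.2081,.08],[.4365,.2081,0]): print(cv2.projectPoints(np.array([p]),m['rvec'],m['tvec'],np.array([[m['fx'],0,m['cx']],[0,m['fy'],m['cy']],[0,0,1]]),np.array([m['k1'],0,0,0]))[0])
```

```text
2.1 [0.43281239 0.20932187 0.21817403] [ 0.34184137 -0.19747326  1.80957031  0.00244435  1.52957856  1.61892648] [[ 0.28938861 -0.95720886 -0.00232905]
 [-0.91630802 -0.27772528  0.2885278 ]
 [-0.2768282  -0.08136253 -0.95746869]] [0.51078157 0.23078302 0.38369331]
[[[283.4949373  194.54700522]]]
[[[283.46114673 177.66375563]]]
```

View pics/w0.png

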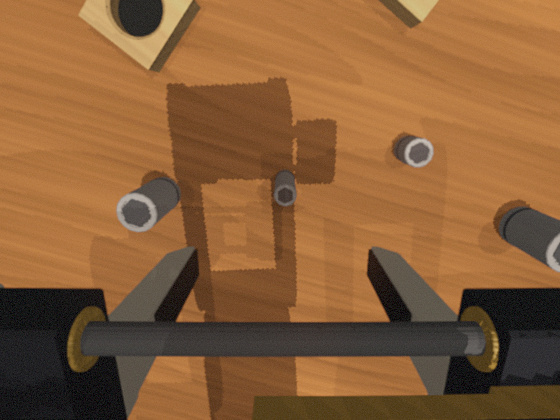

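The wrist picture shows deep22's top at (286,195), against a predicted (283,195), so they agree to about 1 mm. I'm descending and gripping.

Request:
arm_command(
  deltas=[
    [[0.37,-0.2,-2,0,0,0],[0,0,-3,0,0,0],[0,0,-3,0,0,0],[0,0,-3,0,0,0],[0,0,-3,0,0,0],[0,0,-3,0,0,0],[0,0,-1.2,0,0,0],[0,0,0,0,0,0],[0,0,0,0,0,0]],
  ],
)

```text
t: 2.9
tool_pos: [0.4375, 0.2012, 0.0369]
orientation: [3.109, 0.451, -0.002]
force: [0.7, 0.4, -0.1]
opening: 0.0933
gripper_force: 0.0
```

Request:
arm_command(
  deltas=[
    [[0,0,0,0,0,0],[0,0,0,0,0,0],[0,0,0,0,0,0],[0,0,0,0,0,0],[0,0,0,0,0,0],[0,0,0,0,0,0],[0,0,0,0,0,0],[0,0,0,0,0,0],[0,0,0,0,0,0],[0,0,0,0,0,0],[0,0,0,0,0,0],[0,0,0,0,0,0]],
  ],
  gripper=-1,
  squeeze=25,
)

```text
t: 3.9
tool_pos: [0.4376, 0.2019, 0.0366]
orientation: [-3.109, -0.452, 0.0]
force: [0.5, 0.2, -0.5]
opening: 0.0219
gripper_force: 25.0
```

Request:
arm_command(
  deltas=[
    [[0,0,2,0,0,0],[0,0,3.5,0,0,0],[0,0,3.5,0,0,0],[0,0,3,0,0,0],[0.5,-0.8,0,0,0,0],[1.5,-2.4,0,0,0,0],[2,-3.2,0,0,0,0],[2,-3.2,0,0,0,0],[2,-3.2,0,0,0,0],[2,-3.2,0,0,0,0],[2,-3.2,0,0,0,0],[2,-3.2,0,0,0,0]],
  ],
)

```text
t: 4.9
tool_pos: [0.5778, -0.0242, 0.1554]
orientation: [-3.109, -0.452, 0.002]
force: [1.2, 1.2, -1.0]
opening: 0.0214
gripper_force: 25.0
```

Request:
arm_command(
  deltas=[
    [[2,-3.2,0,0,0,0],[2,-3.2,0,0,0,0],[2,-3.2,0,0,0,0],[1.5,-2.4,0,0,0,0],[0.4,-0.98,0,0,0,0],[0,0,0,0,0,0],[0,0,0,0,0,0],[0,0,0,0,0,0]],
  ],
)

```text
t: 5.57
tool_pos: [0.6558, -0.1507, 0.1559]
orientation: [-3.108, -0.453, 0.002]
force: [-0.3, 0.9, -1.5]
opening: 0.0215
gripper_force: 25.0
```

Run:
```python
from h import *
from plant import monitor
s=monitor.read_state();m=eyes.camera_model("wrist");cv2.imwrite("pics/w1.png",eyes.read_camera("wrist"))
print(s['t'],s['tool_pos'],s['gripper_force'],s['force'])
for p in([.6563,-.1519,.03],[*s['tool_pos'][:2],.165],[*s['tool_pos'][:2],.115]): print(cv2.projectPoints(np.array([p]),m['rvec'],m['tvec'],np.array([[m['fx'],0,m['cx']],[0,m['fy'],m['cy']],[0,0,1]]),np.array([m['k1'],0,0,0]))[0])
```

```text
5.5667 [ 0.65584347 -0.15067187  0.15588487] 24.999523758888245 [-0.28137303  0.8953142  -1.46367951]
[[[282.32665204 201.0817154 ]]]
[[[279.37711671 270.4707477 ]]]
[[[280.14383309 235.37221274]]]
```

View pics/w1.png

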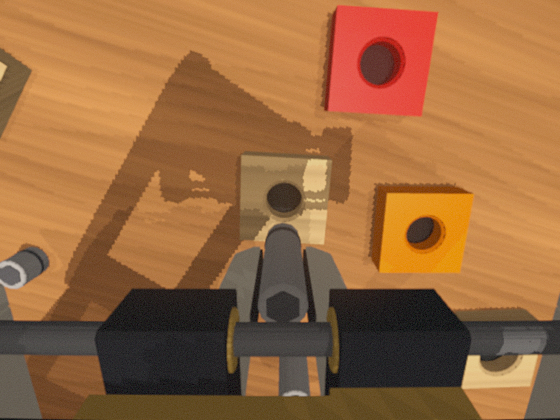

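The hole in block22 is at (284,200), predicted (282,201), and the held socket hangs straight. Lowering.

Request:
arm_command(
  deltas=[
    [[0.05,-0.15,-1,0,0,0],[0,0,-2.2,0,0,0],[0,0,-2.2,0,0,0],[0,0,-2,0,0,0],[0,0,-1.2,0,0,0],[0,0,-1,0,0,0],[0,0,-0.8,0,0,0],[0,0,-0.4,0,0,0],[0,0,0,0,0,0],[0,0,0,0,0,0]],
  ],
)

```text
t: 6.45
tool_pos: [0.6576, -0.1536, 0.0494]
orientation: [3.108, 0.452, 0.002]
force: [-0.4, 0.1, -1.5]
opening: 0.0215
gripper_force: 25.0
```

Request:
arm_command(
  deltas=[
    [[-0.05,0.1,-0.15,0,0,0],[0,0,-0.1,0,0,0],[0,0,0,0,0,0],[0,0,0,0,0,0]],
  ],
)

```text
t: 6.78
tool_pos: [0.657, -0.1525, 0.0467]
orientation: [3.109, 0.452, 0.001]
force: [-0.9, 0.1, -1.0]
opening: 0.0216
gripper_force: 25.0
```

Request:
arm_command(
  deltas=[
    [[0,0,0,0,0,0],[0,0,0,0,0,0],[0,0,0,0,0,0],[0,0,0,0,0,0],[0,0,0,0,0,0],[0,0,0,0,0,0],[0,0,0,0,0,0]],
  ],
  gripper=1,
)

```text
t: 7.37
tool_pos: [0.6566, -0.1525, 0.0461]
orientation: [-3.109, -0.452, 0.0]
force: [0.7, 0.4, 0.6]
opening: 0.0636
gripper_force: 0.0
```

Request:
arm_command(
  deltas=[
    [[0,0,0,0,0,0],[0,0,0,0,0,0],[0,0,2,0,0,0],[0,0,4,0,0,0],[0,0,4,0,0,0],[0,0,4,0,0,0],[0,0,2,0,0,0],[0,0,0,0,0,0]],
  ],
)

```text
t: 8.03
tool_pos: [0.66, -0.1535, 0.2146]
orientation: [3.104, 0.451, 0.017]
force: [1.0, -1.2, 0.9]
opening: 0.0931
gripper_force: 0.0
```

Run:
```python
from plant import monitor,eyes
import cv2
cv2.imwrite("pics/w2.png",eyes.read_camera("wrist"))
s=monitor.read_state();print(s['t'],s['tool_pos'])
```

```text
8.0833 [ 0.6587666  -0.15312422  0.21082889]
```

View pics/w2.png

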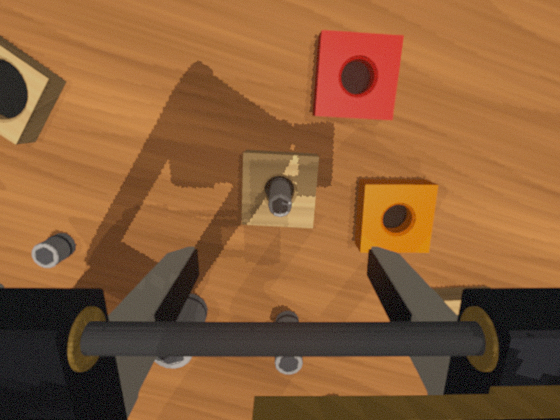

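Deep22 stands upright in its hole, its top at (280,203). Next is deep31.

Request:
arm_command(
  deltas=[
    [[-1,-0.4,0,0,0,0],[-3,-1,0,0,0,0],[-3.4,-1.2,0,0,0,0],[-3.4,-1.2,0,0,0,0],[-3.4,-1.2,0,0,0,0],[-2.4,-0.8,0,0,0,0],[-0.8,-0.3,0,0,0,0],[0,0,0,0,0,0],[0,0,0,0,0,0],[0,0,0,0,0,0]],
  ],
)

```text
t: 8.92
tool_pos: [0.4834, -0.213, 0.2056]
orientation: [-3.108, -0.453, 0.0]
force: [0.4, 0.0, -0.2]
opening: 0.093
gripper_force: 0.0
```

Request:
arm_command(
  deltas=[
    [[0.1,-0.1,-2,0,0,0],[0,0,-3,0,0,0],[0,0,-3,0,0,0],[0,0,-3,0,0,0],[0,0,-3,0,0,0],[0,0,-2,0,0,0],[0,0,-1,0,0,0],[0,0,0,0,0,0],[0,0,0,0,0,0]],
  ],
)

```text
t: 9.67
tool_pos: [0.4842, -0.2141, 0.0362]
orientation: [-3.108, -0.453, 0.001]
force: [0.2, 0.2, 0.6]
opening: 0.0931
gripper_force: 0.0
```

Request:
arm_command(
  deltas=[
    [[0,0,0,0,0,0],[0,0,0,0,0,0],[0,0,0,0,0,0],[0,0,0,0,0,0],[0,0,0,0,0,0],[0,0,0,0,0,0],[0,0,0,0,0,0],[0,0,0,0,0,0],[0,0,0,0,0,0],[0,0,0,0,0,0],[0,0,0,0,0,0],[0,0,0,0,0,0]],
  ],
  gripper=-1,
  squeeze=30,
)

```text
t: 10.67
tool_pos: [0.4835, -0.2144, 0.0361]
orientation: [-3.109, -0.452, 0.0]
force: [-0.4, 0.6, 0.1]
opening: 0.0307
gripper_force: 30.0
```

Request:
arm_command(
  deltas=[
    [[0,0,2,0,0,0],[0,0,3.5,0,0,0],[0,0,3.5,0,0,0],[0,0,3,0,0,0],[0.4,-1.1,0,0,0,0],[0.9,-2.8,0,0,0,0],[1.2,-3.6,0,0,0,0],[1.2,-3.6,0,0,0,0],[1.2,-3.6,0,0,0,0],[1.2,-3.6,0,0,0,0],[0.8,-2,0,0,0,0],[0.2,-0.8,0,0,0,0]],
  ],
)

```text
t: 11.67
tool_pos: [0.5542, -0.4285, 0.154]
orientation: [-3.109, -0.448, 0.002]
force: [0.8, -0.1, -3.2]
opening: 0.0304
gripper_force: 30.0
```

Request:
arm_command(
  deltas=[
    [[0,0,0,0,0,0],[0,0,0,0,0,0],[0,0,0,0,0,0]],
  ],
)

```text
t: 11.92
tool_pos: [0.5543, -0.4239, 0.1555]
orientation: [-3.107, -0.453, 0.001]
force: [-0.0, 0.1, -1.8]
opening: 0.0304
gripper_force: 30.0
```

Run:
```python
from h import *
from plant import monitor
s=monitor.read_state();m=eyes.camera_model("wrist");cv2.imwrite("pics/w3.png",eyes.read_camera("wrist"))
print(s['t'],s['tool_pos'])
print(cv2.projectPoints(np.array([[.5549,-.4252,.03]]),m['rvec'],m['tvec'],np.array([[m['fx'],0,m['cx']],[0,m['fy'],m['cy']],[0,0,1]]),np.array([m['k1'],0,0,0]))[0])
```

```text
11.9167 [ 0.55431821 -0.42390141  0.15550409]
[[[282.43772231 201.14682952]]]
```

View pics/w3.png

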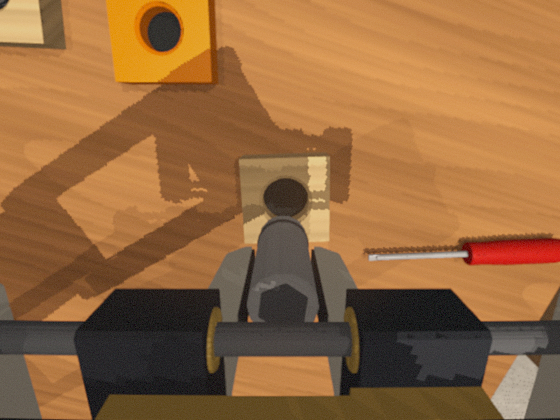

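The block31 hole is at (286,200), predicted (282,201). I'm shifting slightly and lowering.

Request:
arm_command(
  deltas=[
    [[0.05,-0.2,-1,0,0,0],[0,0,-2.2,0,0,0],[0,0,-2.2,0,0,0],[0,0,-2,0,0,0],[0,0,-1.2,0,0,0],[0,0,-1,0,0,0],[0,0,-0.8,0,0,0],[0,0,-0.3,0,0,0],[0,0,-0.1,0,0,0],[0,0,0,0,0,0],[0,0,0,0,0,0]],
  ],
)

```text
t: 12.88
tool_pos: [0.5558, -0.4281, 0.0495]
orientation: [3.107, 0.452, 0.002]
force: [0.3, -0.1, -2.8]
opening: 0.0311
gripper_force: 30.0
```

Request:
arm_command(
  deltas=[
    [[0,0.1,-0.15,0,0,0],[0,0,-0.1,0,0,0],[0,0,-0.05,0,0,0],[0,0,0,0,0,0],[0,0,0,0,0,0]],
  ],
)

```text
t: 13.3
tool_pos: [0.5555, -0.4267, 0.0461]
orientation: [3.108, 0.452, 0.001]
force: [-0.4, 1.6, 5.0]
opening: 0.0307
gripper_force: 30.0
```

Request:
arm_command(
  deltas=[
    [[0,0,0,0,0,0],[0,0,0,0,0,0],[0,0,0,0,0,0],[0,0,0,0,0,0],[0,0,0,0,0,0],[0,0,0,0,0,0],[0,0,0,0,0,0]],
  ],
  gripper=1,
)

```text
t: 13.88
tool_pos: [0.5551, -0.4264, 0.045]
orientation: [-3.109, -0.452, 0.0]
force: [0.5, 0.3, 1.7]
opening: 0.0728
gripper_force: 0.0
```

Request:
arm_command(
  deltas=[
    [[0,0,0,0,0,0],[0,0,0,0,0,0],[0,0,2,0,0,0],[0,0,4,0,0,0],[0,0,4,0,0,0],[0,0,4,0,0,0],[0,0,2,0,0,0],[0,0,0,0,0,0],[0,0,0,0,0,0],[0,0,0,0,0,0]],
  ],
)

```text
t: 14.72
tool_pos: [0.5547, -0.4261, 0.2039]
orientation: [-3.108, -0.452, 0.002]
force: [-0.1, 0.9, -0.8]
opening: 0.0931
gripper_force: 0.0
```

Run:
```python
from plant import monitor,eyes
import cv2
cv2.imwrite("pics/w4.png",eyes.read_camera("wrist"))
s=monitor.read_state();print(s['t'],s['tool_pos'])
```

```text
14.7667 [ 0.55430069 -0.42575565  0.20284477]
```

View pics/w4.png

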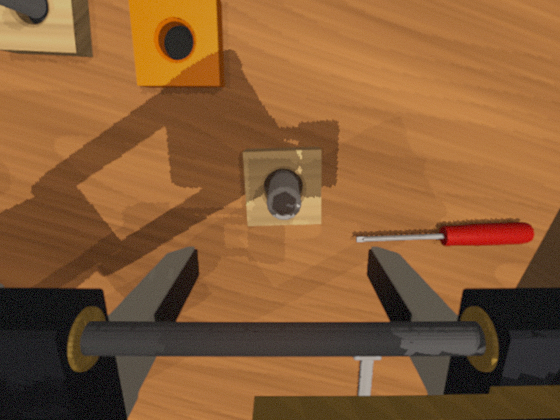

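Deep31 is seated upright, its top at (284,205). Next is deep40.

Request:
arm_command(
  deltas=[
    [[-0.4,1.8,0,0,0,0],[-0.9,3.8,0,0,0,0],[-0.9,3.8,0,0,0,0],[-0.9,3.8,0,0,0,0],[-0.9,3.8,0,0,0,0],[-0.9,3.8,0,0,0,0],[-0.9,3.8,0,0,0,0],[-0.9,3.8,0,0,0,0],[-0.9,3.8,0,0,0,0],[-0.9,3.8,0,0,0,0],[-0.9,3.8,0,0,0,0],[-0.9,3.8,0,0,0,0]],
  ],
)

```text
t: 15.77
tool_pos: [0.4501, 0.0112, 0.203]
orientation: [-3.108, -0.451, 0.005]
force: [0.7, -0.2, 0.8]
opening: 0.0929
gripper_force: 0.0
```

Request:
arm_command(
  deltas=[
    [[-0.9,3.8,0,0,0,0],[-0.9,3.8,0,0,0,0],[-0.9,3.8,0,0,0,0],[-0.9,3.8,0,0,0,0],[-0.9,3.8,0,0,0,0],[-0.9,3.8,0,0,0,0],[-0.9,3.8,0,0,0,0],[-0.9,3.8,0,0,0,0],[0,2.4,0,0,0,0],[0,0,0,0,0,0],[0,0,0,0,0,0],[0,0,0,0,0,0]],
  ],
)

```text
t: 16.77
tool_pos: [0.3794, 0.3366, 0.2034]
orientation: [3.107, 0.453, -0.004]
force: [-0.3, -1.1, -0.1]
opening: 0.0926
gripper_force: 0.0
```

Request:
arm_command(
  deltas=[
    [[0,0.2,-2,0,0,0],[0,0,-2.7,0,0,0],[0,0,-3,0,0,0],[0,0,-3,0,0,0],[0,0,-3,0,0,0],[0,0,-2,0,0,0],[0,0,-1,0,0,0],[0,0,0,0,0,0],[0,0,0,0,0,0]],
  ],
)

```text
t: 17.52
tool_pos: [0.3804, 0.3388, 0.0384]
orientation: [3.109, 0.45, -0.001]
force: [0.1, -0.5, 0.8]
opening: 0.0931
gripper_force: 0.0
```

Request:
arm_command(
  deltas=[
    [[0,0,0,0,0,0],[0,0,0,0,0,0],[0,0,0,0,0,0],[0,0,0,0,0,0],[0,0,0,0,0,0],[0,0,0,0,0,0],[0,0,0,0,0,0],[0,0,0,0,0,0],[0,0,0,0,0,0],[0,0,0,0,0,0],[0,0,0,0,0,0]],
  ],
  gripper=-1,
  squeeze=35,
)

```text
t: 18.43
tool_pos: [0.3801, 0.3398, 0.0382]
orientation: [-3.108, -0.452, -0.0]
force: [-0.7, 2.1, 1.3]
opening: 0.0399
gripper_force: 35.0
```

Request:
arm_command(
  deltas=[
    [[0,0,2,0,0,0],[0,0,3.5,0,0,0],[0,0,3.5,0,0,0],[0,0,3,0,0,0],[1,0.3,0,0,0,0],[3,0.9,0,0,0,0],[3.5,1,0,0,0,0],[3.5,1,0,0,0,0],[3.5,1,0,0,0,0],[2.6,0.8,0,0,0,0],[1,0.2,0,0,0,0],[0,0,0,0,0,0]],
  ],
)

```text
t: 19.43
tool_pos: [0.5627, 0.3908, 0.1561]
orientation: [3.108, 0.45, -0.002]
force: [-0.0, 0.5, -3.2]
opening: 0.0396
gripper_force: 35.0
```

Request:
arm_command(
  deltas=[
    [[0,0,0,0,0,0],[0,0,0,0,0,0]],
  ],
)

```text
t: 19.6
tool_pos: [0.5599, 0.3911, 0.1571]
orientation: [3.108, 0.452, -0.003]
force: [-1.2, -0.0, -3.8]
opening: 0.0396
gripper_force: 35.0
```

Run:
```python
from h import *
from plant import monitor
s=monitor.read_state();m=eyes.camera_model("wrist");cv2.imwrite("pics/w5.png",eyes.read_camera("wrist"))
print(s['t'],s['tool_pos'])
print(cv2.projectPoints(np.array([[.5606,.3934,.03]]),m['rvec'],m['tvec'],np.array([[m['fx'],0,m['cx']],[0,m['fy'],m['cy']],[0,0,1]]),np.array([m['k1'],0,0,0]))[0])
```

```text
19.6 [0.55993604 0.3911138  0.15713825]
[[[278.48140262 199.31027885]]]
```

View pics/w5.png

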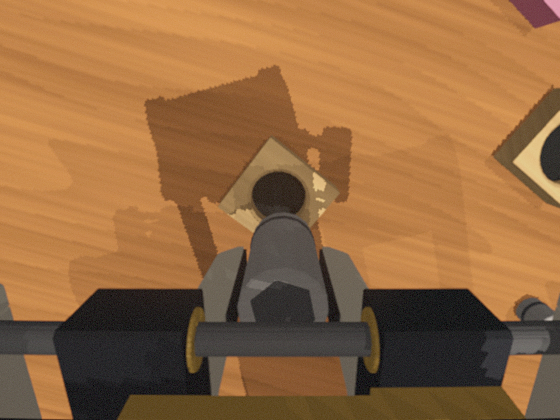

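The block40 hole is at (279,198), as predicted. Lowering.

Request:
arm_command(
  deltas=[
    [[0.1,0.1,-1,0,0,0],[0,0,-2.2,0,0,0],[0,0,-2.2,0,0,0],[0,0,-2,0,0,0],[0,0,-1.2,0,0,0],[0,0,-1,0,0,0],[0,0,-0.8,0,0,0],[0,0,-0.2,0,0,0],[0,0,0,0,0,0],[0,0,0,0,0,0]],
  ],
)

```text
t: 20.48
tool_pos: [0.5628, 0.3929, 0.0533]
orientation: [-3.108, -0.452, -0.002]
force: [0.7, 0.1, -2.1]
opening: 0.0394
gripper_force: 35.0
```

Request:
arm_command(
  deltas=[
    [[-0.1,0,-0.2,0,0,0],[0,0,-0.15,0,0,0],[0,0,-0.1,0,0,0],[0,0,0,0,0,0],[0,0,0,0,0,0]],
  ],
)

```text
t: 20.9
tool_pos: [0.5615, 0.3928, 0.0483]
orientation: [-3.108, -0.452, -0.001]
force: [-0.4, 0.5, 0.4]
opening: 0.0391
gripper_force: 35.0
```

Request:
arm_command(
  deltas=[
    [[0,0,0,0,0,0],[0,0,0,0,0,0],[0,0,0,0,0,0],[0,0,0,0,0,0],[0,0,0,0,0,0],[0,0,0,0,0,0],[0,0,0,0,0,0]],
  ],
  gripper=1,
)

```text
t: 21.48
tool_pos: [0.5611, 0.3925, 0.0476]
orientation: [3.109, 0.452, -0.0]
force: [0.2, -0.1, -0.2]
opening: 0.0814
gripper_force: 0.0
```

Request:
arm_command(
  deltas=[
    [[0,0,0,0,0,0],[0,0,0,0,0,0],[0,0,2,0,0,0],[0,0,4,0,0,0],[0,0,4,0,0,0],[0,0,4,0,0,0],[0,0,2,0,0,0],[0,0,0,0,0,0],[0,0,0,0,0,0],[0,0,0,0,0,0]],
  ],
)

```text
t: 22.32
tool_pos: [0.5606, 0.3922, 0.2064]
orientation: [3.108, 0.452, -0.002]
force: [-0.5, 0.4, -0.5]
opening: 0.0929
gripper_force: 0.0
```

Run:
```python
from plant import monitor,eyes
import cv2
cv2.imwrite("pics/w6.png",eyes.read_camera("wrist"))
s=monitor.read_state();print(s['t'],s['tool_pos'])
```

```text
22.3667 [0.56020118 0.39198388 0.20534243]
```

View pics/w6.png

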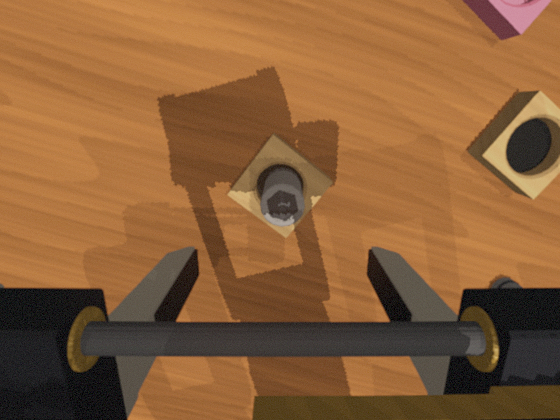

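Deep40 is seated upright, its top at (283,207). Next is deep49.

Request:
arm_command(
  deltas=[
    [[-0.4,-2,0,0,0,0],[-0.8,-4,0,0,0,0],[-0.8,-4,0,0,0,0],[-0.8,-4,0,0,0,0],[-0.8,-4,0,0,0,0],[-0.8,-4,0,0,0,0],[-0.8,-4,0,0,0,0],[-0.8,-4,0,0,0,0],[-0.8,-4,0,0,0,0],[-0.8,-4,0,0,0,0],[-0.8,-4,0,0,0,0],[-0.8,-4,0,0,0,0]],
  ],
)

```text
t: 23.37
tool_pos: [0.4672, -0.0688, 0.2055]
orientation: [-3.108, -0.452, 0.005]
force: [0.7, 0.1, 0.1]
opening: 0.093
gripper_force: 0.0
```

Request:
arm_command(
  deltas=[
    [[-0.4,-1.7,0,0,0,0],[0,0,0,0,0,0],[0,0,0,0,0,0],[0,0,0,0,0,0]],
  ],
)

```text
t: 23.7
tool_pos: [0.4646, -0.0836, 0.2064]
orientation: [-3.108, -0.452, 0.003]
force: [0.2, -0.1, 0.8]
opening: 0.0928
gripper_force: 0.0
```

Request:
arm_command(
  deltas=[
    [[0,-0.1,-2,0,0,0],[0,0,-3,0,0,0],[0,0,-3,0,0,0],[0,0,-3,0,0,0],[0,0,-3,0,0,0],[0,0,-2,0,0,0],[0,0,-1,0,0,0],[0,0,0,0,0,0],[0,0,0,0,0,0]],
  ],
)

```text
t: 24.45
tool_pos: [0.4652, -0.0845, 0.0377]
orientation: [-3.108, -0.454, 0.001]
force: [0.6, 1.2, 0.9]
opening: 0.0926
gripper_force: 0.0
```

Request:
arm_command(
  deltas=[
    [[0,0,0,0,0,0],[0,0,0,0,0,0],[0,0,0,0,0,0],[0,0,0,0,0,0],[0,0,0,0,0,0],[0,0,0,0,0,0],[0,0,0,0,0,0],[0,0,0,0,0,0],[0,0,0,0,0,0],[0,0,0,0,0,0]],
  ],
  gripper=-1,
  squeeze=40,
)

```text
t: 25.28
tool_pos: [0.4651, -0.0854, 0.0377]
orientation: [-3.109, -0.452, -0.0]
force: [-0.6, 0.7, 1.9]
opening: 0.0487
gripper_force: 40.0
```

Request:
arm_command(
  deltas=[
    [[0,0,2,0,0,0],[0,0,3.5,0,0,0],[0,0,3.5,0,0,0],[0,0,3,0,0,0],[0.8,0.9,0,0,0,0],[2,2.2,0,0,0,0],[2.6,2.9,0,0,0,0],[2.6,2.9,0,0,0,0],[2.6,2.9,0,0,0,0],[2.6,2.9,0,0,0,0],[2.6,2.9,0,0,0,0],[2.6,2.9,0,0,0,0]],
  ],
)

```text
t: 26.28
tool_pos: [0.6491, 0.1214, 0.155]
orientation: [-3.109, -0.452, 0.005]
force: [0.2, -0.1, -4.6]
opening: 0.0487
gripper_force: 40.0
```

Request:
arm_command(
  deltas=[
    [[2,2.2,0,0,0,0],[0.9,0.9,0,0,0,0],[0,0,0,0,0,0],[0,0,0,0,0,0],[0,0,0,0,0,0]],
  ],
)

```text
t: 26.7
tool_pos: [0.6769, 0.15, 0.1557]
orientation: [3.109, 0.452, -0.005]
force: [0.1, 0.3, -4.3]
opening: 0.0489
gripper_force: 40.0
```

Run:
```python
from h import *
from plant import monitor
s=monitor.read_state();m=eyes.camera_model("wrist");cv2.imwrite("pics/w7.png",eyes.read_camera("wrist"))
print(s['t'],s['tool_pos'])
print(cv2.projectPoints(np.array([[.6776,.1515,.03]]),m['rvec'],m['tvec'],np.array([[m['fx'],0,m['cx']],[0,m['fy'],m['cy']],[0,0,1]]),np.array([m['k1'],0,0,0]))[0])
```

```text
26.7 [0.67693356 0.14999919 0.15574663]
[[[279.32628373 199.84937557]]]
```

View pics/w7.png

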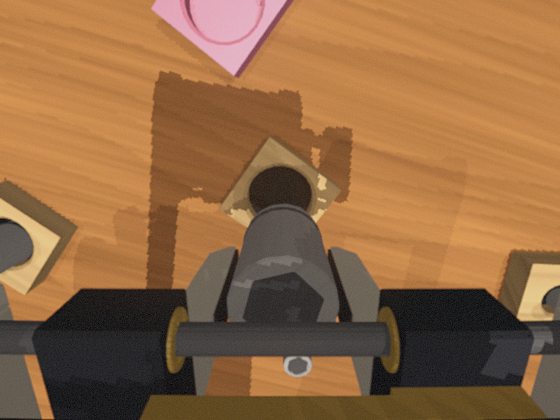

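The block49 hole is centred near (280,197), as predicted. Lowering.

Request:
arm_command(
  deltas=[
    [[0.05,0.05,-1,0,0,0],[0,0,-2.2,0,0,0],[0,0,-2.2,0,0,0],[0,0,-2,0,0,0],[0,0,-1.2,0,0,0],[0,0,-1,0,0,0],[0,0,-0.6,0,0,0],[0,0,-0.2,0,0,0],[0,0,0,0,0,0],[0,0,0,0,0,0]],
  ],
)

```text
t: 27.58
tool_pos: [0.6795, 0.1512, 0.055]
orientation: [-3.109, -0.452, -0.003]
force: [0.4, -0.7, -3.9]
opening: 0.0485
gripper_force: 40.0
```

Request:
arm_command(
  deltas=[
    [[-0.1,0,-0.3,0,0,0],[0,0,-0.2,0,0,0],[0,0,-0.1,0,0,0],[0,0,0,0,0,0],[0,0,0,0,0,0]],
  ],
)

```text
t: 28.0
tool_pos: [0.6777, 0.1511, 0.0478]
orientation: [-3.109, -0.452, -0.001]
force: [0.1, 0.1, -3.8]
opening: 0.0482
gripper_force: 40.0
```

Request:
arm_command(
  deltas=[
    [[0,0,0,0,0,0],[0,0,0,0,0,0],[0,0,0,0,0,0],[0,0,0,0,0,0],[0,0,0,0,0,0],[0,0,0,0,0,0],[0,0,0,0,0,0]],
  ],
  gripper=1,
)

```text
t: 28.58
tool_pos: [0.6776, 0.1511, 0.0477]
orientation: [-3.109, -0.452, -0.0]
force: [0.1, -0.0, 0.3]
opening: 0.0903
gripper_force: 0.0
```

Request:
arm_command(
  deltas=[
    [[0,0,0,0,0,0],[0,0,0,0,0,0],[0,0,2,0,0,0],[0,0,4,0,0,0],[0,0,4,0,0,0],[0,0,4,0,0,0],[0,0,2,0,0,0],[0,0,0,0,0,0],[0,0,0,0,0,0],[0,0,0,0,0,0]],
  ],
)

```text
t: 29.42
tool_pos: [0.6771, 0.151, 0.2064]
orientation: [-3.109, -0.452, 0.002]
force: [0.7, -0.7, -1.3]
opening: 0.093
gripper_force: 0.0
```

Run:
```python
from plant import monitor,eyes
import cv2,numpy as np
a=eyes.read_camera("wrist")[100:300,180:460];b=eyes.read_camera("scene")[50:330,60:450]
b=cv2.resize(b,(800,574));b[374:,520:]=a
cv2.imwrite("pics/end.png",b)
s=monitor.read_state();print(s['t'],s['tool_pos'])
```

```text
29.5167 [0.67636397 0.15085989 0.20490408]
```

View pics/end.png

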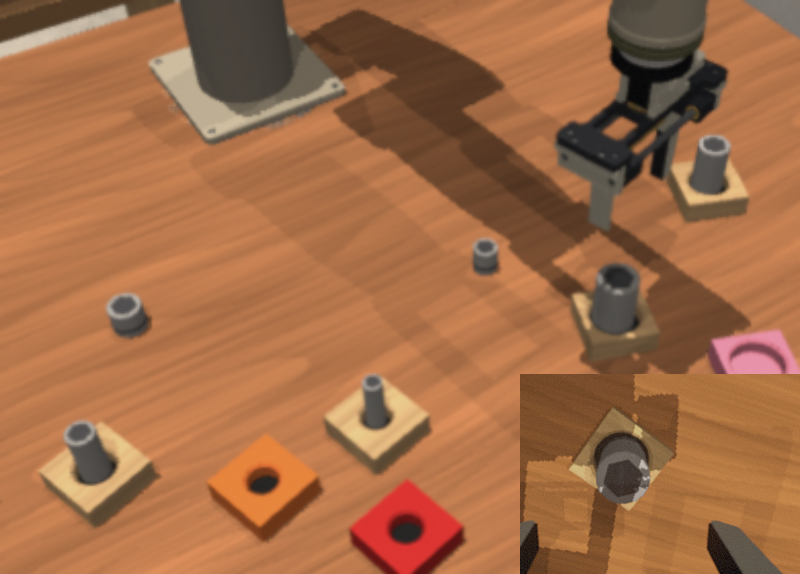

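All four stand in their holes, but deep31 at (90,452) seems to lean. I'll check its top against the calibration.

Run:
```python
from h import *
m=eyes.camera_model("scene");K=np.array([[m['fx'],0,m['cx']],[0,m['fy'],m['cy']],[0,0,1]])
for n,x,y in(("31",.5549,-.4260),("22",.6563,-.1522),("49",.6776,.1511),("40",.5606,.393)):
    p=cv2.projectPoints(np.array([[x,y,.09],[x,y,.03]]),m['rvec'],m['tvec'],K,np.array([m['k1'],0,0,0]))[0][:,0]
    print(n,((p-[60,50]+.5)*[800/390,574/280]).round(1).tolist())
im=eyes.read_camera("scene");t=eyes.read_camera("top")
c=np.hstack([cv2.resize(im[240:310,70:140],(400,400),interpolation=2),cv2.resize(t[195:250,412:467],(400,400),interpolation=2)])
cv2.imwrite("pics/chk.png",c)
```

```text
31 [[78.9, 432.0], [94.3, 466.3]]
22 [[371.3, 381.8], [375.1, 416.7]]
49 [[617.9, 279.0], [612.7, 314.9]]
40 [[714.4, 146.1], [706.6, 182.6]]
```

View pics/chk.png

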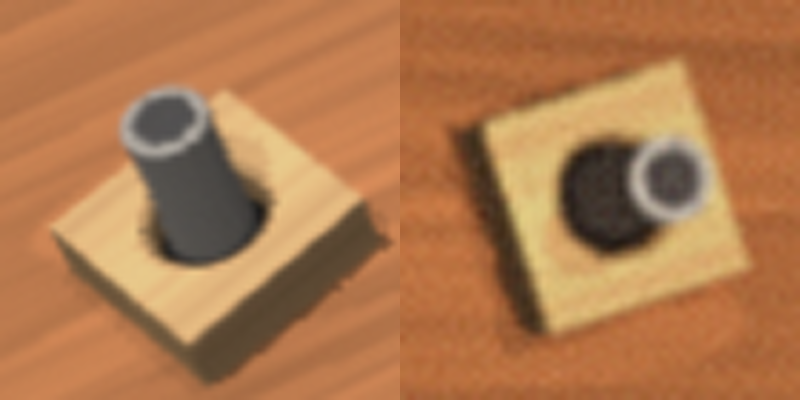

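All the tops sit where upright, fully seated sockets should be, within about 1 mm. Deep31's lean is only perspective. Handing in.

```bash
python3 -c "
from plant import ticket
print(ticket.close_job())"
```

```text
the job is handed in; nothing more can be done
None
```

All four tall sockets stand upright, mouth up and fully seated in their matching blocks; I left the short sockets and look-alikes alone, and the job was handed in at about 30 s (no verdict was returned).

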